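# Seat the nested lids of the flour sample tin and take the outer lid off again

### The arm

A 6-joint arm with a two-finger parallel gripper is mounted at the origin on the work surface. World frame = base frame: x ahead of the robot, y to its left, z up, the work surface at z = 0. Lengths are in m, angles in rad, forces in N, time in s.
With the tool pointing down it reaches from about 0.35 to 1 m from the base axis. Payload 7.1 kg.
Tool frame: the origin (TCP) lies between the finger pads; the fingertips stand 22 mm ahead of it and the grasp point (between the pads) lies 3 mm ahead of it; z points along the fingers, y is the line along which they close (so a half turn about z gives the same grasp; the last joint's range is limited). The gripper opens to 85 mm and grips with 20 to 120 N. Pads are 22 mm wide; open, the fingers measure 114 mm over their backs; the gripper's body (76 mm by 85 mm) begins 54 mm behind the grasp point. The pads swing forward as they close: fully open they stand 13 mm farther back than shut.
Start: joints at [1.086, 0.423, 1.63, -0, 1.089, -0.019], TCP at [0.281, 0.558, 0.253] pointing down, gripper open.
Joint ranges: [-3, 3], [-0.9, 2.11], [0.09, 2.58], [-1.31, 4.45], [0.11, 2.69], [-2.54, 2.54]. Speed limits (rad/s): [2.39, 2.39, 3.01, 3.14, 3.14, 3.14].

### API

Orientations are given as a rotation vector (axis times angle).
In Python, from rig import manip gives the robot as it stands. The module is installed in compiled form; this text tells all that it offers. Calls block until the motion is done:
- manip.move_to(position, orientation): joint-space move of the TCP to a pose.
- manip.servo_line(position, orientation=None, rate=0.15): straight line of the TCP; orientation=None keeps the orientation; rate is the mean speed in m/s.
- manip.set_joints(angles): joint-space move.
- manip.command_gripper(opening, f_grip=None): finger opening in m; f_grip is the grip in N (None keeps the last); returns when the fingers have stopped.
- manip.hold(seconds).
- manip.solve_ik(position, orientation): joint angles nearest the present ones, or None.
- manip.camera(name): name is "scene" or "side" or "wrist"; returns a dict with "image" (400x640x3 uint8, red, green, blue), "fx", "fy", "cx", "cy" (pixels), "cam_to_world" (4x4, takes a point from camera to world coordinates); the wrist camera has in their place "mount" (4x4, takes a point from camera to tool coordinates, whose origin is the TCP and whose axes are the flange's). Camera axes: x right, y down, z forward; pixel columns grow to the right and rows downward; lengths in m; the calibration is good to about 2 mm. A picture is of the moment at which its call begins: read the wrist's pose just before it. There is no depth.
A pose or a line that the arm cannot do raises manip.IKError and nothing moves.
- manip.sign_off(): hands the job in; it is judged then, once.
Readings, each from a call of its own:
- manip.get_time(): time.
- manip.get_joint_positions(): joint angles.
- manip.get_joint_vel(): joint speeds.
- manip.get_tau(): joint torques, N m.
- manip.get_position(): TCP position.
- manip.get_ee_rot(): TCP orientation.
- manip.get_contact_force(): force on the tool from outside, world axes, zero at the start.
- manip.get_torque(): the same for the moment, N m.
- manip.get_width(): finger opening in m.
- manip.get_grip_force(): force on a finger pad.
Only numpy, scipy, OpenCV 4.12 (cv2) and the standard library are available. Lean on these libraries where they do the work, as an engineer would, in place of code of your own. Each camera call takes 0.05 s, during which the arm holds its last target. There are 200 camera calls.

### The job

The outer lid of the flour sample tin has to be relabelled, but the tin must stay sealed: pull the drawer all the way open by its handle and leave it open, take the two nested lids by the inner lid's knob and lower them together onto the tin in the drawer (set down, not dropped) until the inner lid is fully seated in the mouth, and let go of the knob. Then take the outer lid by its collar and lift it alone, leaving the inner lid seated and undisturbed; never part the lids before the inner one is seated. Finish while still holding the outer lid level over the tin, its lower edge clear above the top of the knob, and leave the other things on the desk where they are.

Things in the scene. Friction and masses are not known exactly. Their poses are not given: they have to be found in the camera images.
- drawer (a joint): How far the drawer is pulled out of the grey desktop drawer unit (260 deep x 240 wide x 120 mm high, fixed to the desk, standing at the far left, a note block 25 mm high on the back of its top), m: 0 shut, 0.170 at its stop; starts shut or up to 0.03 out. It slides level with about 2 N of friction (plus 5 N per m/s) and stays where it is left.
- drawer_handle (a point): Middle of the drawer's handle: a level steel bar 11 mm thick and 120 long, parallel to the drawer front, its axis 45 mm in front of it and 80 mm above the desk, on two thin studs 56 mm either side of the middle. The drawer front's upper edge is 26 mm above the bar's axis. Its x axis points to the back of the unit: the drawer opens along -x; z up.
- tin_mouth (a point): Centre of the mouth of the open aluminium sample tin, at rim height (94 mm above the desk). The tin is fixed upright in the drawer and rides with it, 128 mm behind the handle bar; hidden until the drawer is out. Outside diameter 96, inside 91. Drawer side walls reach rim height, 198 mm apart; the drawer front's upper edge is 12 mm above the rim. z up.
- inner_lid: Inner lid, aluminium with black knob, 0.11-0.23 kg, loose, starts on the desk. Origin: centre of its underside, z up. From below: plug 87 mm in diameter, 12 deep (tapered to 80 at the foot); flange 98 in diameter, 5 thick; upright round knob 26 in diameter, top 68 mm above the origin. Seated, the flange lies on the tin's rim and the origin is 12 mm below the mouth.
- outer_lid: Outer lid, aluminium, 0.09-0.2 kg, loose over the inner. Origin: centre of its lower edge, z up. Skirt 110 mm outside, 104 inside, 13 deep; 3 mm plate on it rests on the inner flange; on the plate a round collar, 44 outside, 30 inside, 24 high, top 40 mm above the origin. The inner's knob stands 24 mm out of the collar: lifting the knob lifts both lids. Nested: origin 4 mm above the inner's.
- mug: White mug, 76 mm in diameter and 85 high, with a side handle; bystander. Origin at the centre of its underside. The mug and the lids may have exchanged places.
- stapler: Black stapler, 130 x 34 x 40 mm; bystander, origin under its middle.
- tape_roll: Roll of packing tape lying flat, 90 mm in diameter, 24 high; bystander, origin under its centre.
- calculator: Grey pocket calculator, 140 x 85 x 17 mm; bystander, origin under its centre.
- radio: Black two-way radio, 120 x 58 x 34 mm plus a 100 mm aerial, lying on the desk; bystander, origin under its body's centre.
- stamp: Wooden rubber stamp, 40 mm in diameter, 78 high, standing; bystander, origin under its centre.
- notepad: Thick white notepad, 150 x 100 x 18 mm; bystander, origin under its centre.

How it is judged:
On the way, in this order (a step that is already met when the one before it is completed fails the run):
1. the drawer is pulled open (at least 145 of its 170 mm) (value of joint drawer above 0.145 m), for 0.2 s.
2. the two lids, still nested, sit on the tin with the inner lid seated in the mouth, and the knob is let go (horizontal distance between inner_lid and tin_mouth below 0.004 m and z of inner_lid in the frame of tin_mouth between -0.016 and -0.01 m and angle between the z axis of inner_lid and the z axis of tin_mouth, either way round below 0.05 rad and z of outer_lid in the frame of inner_lid below 0.008 m and contact force between the fingers and inner_lid below 0.1 N), for 0.2 s.
At the end, for the whole second after the job is handed in: Drawer open 145 mm or more; inner lid seated (centred within 4 mm, level within 3 degrees), at rest, untouched; outer lid held still in the fingers, off the inner lid, within 40 mm of the tin's axis, level within 11 degrees, lower edge at least 56 mm above the rim (clear of the knob) (value of joint drawer above 0.145 m and horizontal distance between inner_lid and tin_mouth below 0.004 m and z of inner_lid in the frame of tin_mouth between -0.016 and -0.01 m and angle between the z axis of inner_lid and the z axis of tin_mouth, either way round below 0.05 rad and linear speed of inner_lid below 0.02 m/s and contact force between outer_lid and inner_lid below 0.05 N and contact force between the fingers and inner_lid below 0.1 N and contact force between the fingers and outer_lid above 0.5 N and z of outer_lid in the frame of tin_mouth above 0.056 m and horizontal distance between outer_lid and tin_mouth below 0.04 m and angle between outer_lid's own z axis and vertical below 0.2 rad and linear speed of outer_lid below 0.03 m/s); the arm keeps its last pose, push and grip.
It fails at once if the lids are parted (by more than 10 mm) while the inner lid is not seated in the tin (z of outer_lid in the frame of inner_lid above 0.014 m and not (horizontal distance between inner_lid and tin_mouth below 0.004 m and z of inner_lid in the frame of tin_mouth between -0.016 and -0.01 m and angle between the z axis of inner_lid and the z axis of tin_mouth, either way round below 0.05 rad)).
It fails at once if the lids are dropped onto the tin (horizontal distance between inner_lid and tin_mouth below 0.06 m and contact force between the fingers and inner_lid below 0.05 N and linear speed of inner_lid above 0.4 m/s).
It fails at once if a bystander is pushed more than 30 mm (distance of any of mug, stapler, tape_roll, calculator, radio, stamp, notepad from where it was at the start of the episode above 0.03 m).
It also fails if it takes over 72 s, if anything falls off the work surface, if the arm or the gripper's body presses on something with over 40 N, if the wrist force passes 120 N, or if a joint passes its speed limit or range.

## Working session

There is one attempt and no reset: what is moved stays moved. The work goes in short steps, each a Python script; the robot and the scene stay as the last script left them, time stands still between calls to the robot, and variables do not carry over. Pictures are saved under pics/ and viewed, at most 10 in all, crops included, and the job is handed in when it is done.

```bash
mkdir -p pics; cat > h.py <<'E'
from rig import manip as m
import numpy as np, cv2
from scipy.spatial.transform import Rotation as R
def cam(n):
    p=np.array(m.get_position()); r=R.from_rotvec(m.get_ee_rot()).as_matrix()
    c=m.camera(n)
    if 'mount' in c:
        T=np.eye(4);T[:3,:3]=r;T[:3,3]=p; c['T']=T@np.array(c['mount'])
    else: c['T']=np.array(c['cam_to_world'])
    return c
def save(c,f): cv2.imwrite('pics/'+f,cv2.cvtColor(np.asarray(c['image']),cv2.COLOR_RGB2BGR))
def pix(c,u,v,z):
    d=c['T'][:3,:3]@np.array([(u-c['cx'])/c['fx'],(v-c['cy'])/c['fy'],1]); o=c['T'][:3,3]
    return o+d*(z-o[2])/d[2]
def proj(c,P):
    q=np.linalg.inv(c['T'])@np.append(P,1); return np.array([c['fx']*q[0]/q[2]+c['cx'],c['fy']*q[1]/q[2]+c['cy']])
def down(a):  # tool down, tool y axis along world angle a
    y=np.array([np.cos(a),np.sin(a),0]); z=np.array([0,0,-1.]); x=np.cross(y,z)
    return R.from_matrix(np.c_[x,y,z]).as_rotvec()
E
python3 - <<'E'
from h import *
import pickle
D={}
for n in ['scene','side','wrist']:
    c=cam(n); save(c,n+'0.png'); D[n]=c
    print(n,c['fx'],c['cx'],c['cy']); print(np.round(c['T'],3))
pickle.dump(D,open('d0.pkl','wb'))
r=R.from_rotvec(m.get_ee_rot()).as_matrix();print(r.round(3),m.get_time())
E
```

```text
scene 519.7814345143722 322.87010436284174 202.8383437813742
[[-0.799  0.477 -0.366  1.073]
 [ 0.601  0.621 -0.503  0.808]
 [-0.013 -0.622 -0.783  1.21 ]
 [ 0.     0.     0.     1.   ]]
side 514.0589926272829 321.054035474077 204.24367306259091
[[ 0.991 -0.092  0.101  0.408]
 [-0.137 -0.624  0.77  -0.92 ]
 [-0.008 -0.776 -0.63   0.923]
 [ 0.     0.     0.     1.   ]]
wrist 310.79338365275936 316.9391472500915 200.6910809101295
[[ 0.449  0.86   0.244  0.218]
 [ 0.894 -0.431 -0.124  0.588]
 [-0.002  0.274 -0.962  0.374]
 [ 0.     0.     0.     1.   ]]
[[-0.893  0.449 -0.001]
 [ 0.449  0.893 -0.001]
 [ 0.    -0.001 -1.   ]] 0.15
```

View pics/scene0.png

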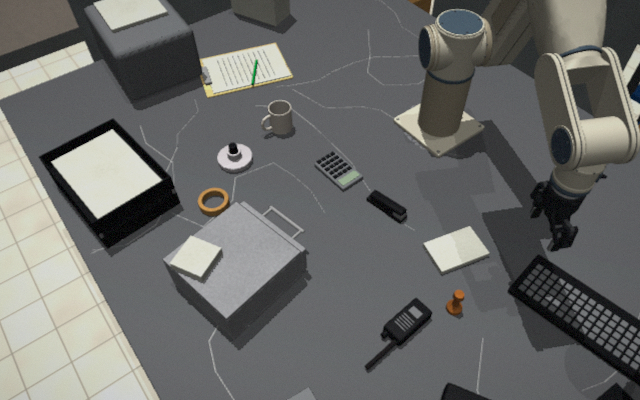

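View pics/side0.png

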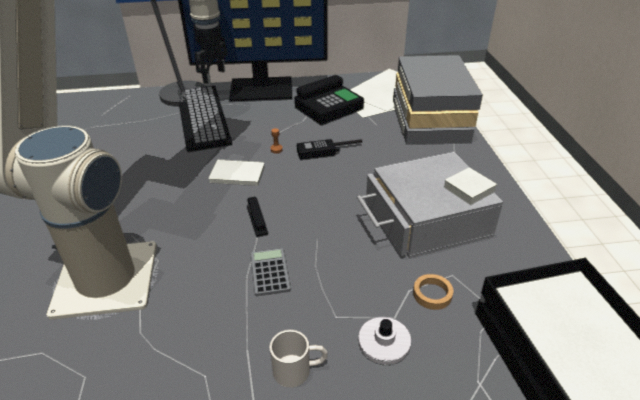

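The scene view shows the lids at (235,155), the handle bar from (264,209) to (301,235), and the drawer unit with the tape next to it. The side view shows the knob at (386,325) and the handle at (362,197)-(385,231). I'll zoom in on these.

```bash
python3 - <<'E'
import cv2,numpy as np
s=cv2.imread('pics/scene0.png');d=cv2.imread('pics/side0.png')
z=lambda i,x,y,w,h:cv2.resize(i[y:y+h,x:x+w],None,fx=5,fy=5,interpolation=cv2.INTER_CUBIC)
a=np.vstack([z(s,210,135,50,60)[:290],z(s,245,195,76,60)[:, :250]]) if 0 else None
A=np.hstack([z(s,205,135,76,60),z(s,245,195,76,60)])
B=np.hstack([z(d,350,305,76,60),z(d,350,185,76,60)])
cv2.imwrite('pics/zoom.png',np.vstack([A,B]))
E
```

```text
(no output)
```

View pics/zoom.png

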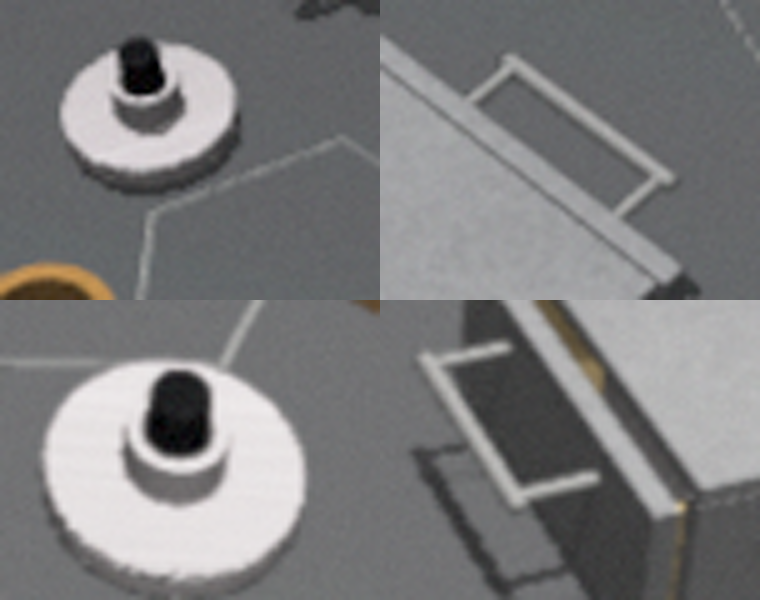

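The zoom shows the bar ends at scene (270.6,207)/(303,231) and side (359.6,196.6)/(377.6,225.4). The plate centres are scene (234.7,156.4) and side (384.8,338.6).

```bash
python3 - <<'E'
from h import *
import pickle
D=pickle.load(open('d0.pkl','rb'));s,d=D['scene'],D['side']
for n,a,b,z in [('e1',(270.6,207),(359.6,196.6),.08),('e2',(303,231),(377.6,225.4),.08),('plate',(234.7,156.4),(384.8,338.6),.02),('knob',(232.6,145),(386,322),.068)]:
    print(n,pix(s,*a,z).round(4),pix(d,*b,z).round(4))
# other things: base points (rough)
for n,uv in [('mug',(280,133)),('tape',(214,202)),('stapler',(386,207)),('calc',(338,172)),('boxR',(303,262)),('boxB',(229,330)),('boxL',(175,280)),('lens',(140,180))]: print(n,pix(s,*uv,0).round(3))
E
```

```text
e1 [0.6686 0.0055 0.08  ] [0.6488 0.1257 0.08  ]
e2 [0.6447 0.126  0.08  ] [0.6704 0.0063 0.08  ]
plate [ 0.6255 -0.2759  0.02  ] [ 0.6246 -0.2818  0.02  ]
knob [ 0.6237 -0.278   0.068 ] [ 0.625  -0.2761  0.068 ]
mug [ 0.443 -0.294  0.   ]
tape [ 0.764 -0.17   0.   ]
stapler [0.37  0.156 0.   ]
calc [ 0.397 -0.039  0.   ]
boxR [0.675 0.162 0.   ]
boxB [0.937 0.212 0.   ]
boxL [0.979 0.    0.   ]
lens [ 0.903 -0.387  0.   ]
```

```bash
cat > s1.py <<'E'
from h import *
b=np.array([.6582,.0660]); u=np.array([.982,.188]); a=np.arctan2(u[1],u[0])
m.command_gripper(.036,40)
best=None
for k in (a,a+np.pi,a-np.pi):
    q=m.solve_ik([*b,.25],down(k)); print(k,None if q is None else np.round(q,2))
k=a
if q is None or m.solve_ik([*b,.25],down(a)) is None: k=a+np.pi
m.move_to([*b,.25],down(k))
m.servo_line([*b,.15]); m.servo_line([*b,.084],rate=.06)
print(m.get_position(),m.get_contact_force())
m.command_gripper(.0,40); print(m.get_width(),m.get_grip_force(),m.get_contact_force())
p0=np.array(m.get_position())
d=0
for d in [.13]+list(np.arange(.135,.181,.005)):
    p=p0.copy(); p[:2]-=u*d; m.servo_line(p,rate=.1 if d<.131 else .03)
    f=np.array(m.get_contact_force()); print(round(d,3),f.round(1))
    if f[:2]@u>12: break
print(m.get_position(),m.get_width(),m.get_time())
E
python3 s1.py
```

```text
0.18915722132249807 [ 0.08  0.48  1.55 -0.    1.12 -0.11]
3.330749874912291 None
-2.952435432267295 NoneTraceback (most recent call last):
  File "s1.py", line 9, in <module>
    m.move_to([*b,.25],down(k))
    ~~~~~~~~~^^^^^^^^^^^^^^^^^^
rig.IKError: the arm cannot take that pose within its joint ranges
```

```bash
sed -i '/^best/d;/^for k in/,/^if q/d' s1.py; sed -i 's/down(k)/down(a)/' s1.py; sed -n 1,6p s1.py; python3 s1.py
```

```text
from h import *
b=np.array([.6582,.0660]); u=np.array([.982,.188]); a=np.arctan2(u[1],u[0])
m.command_gripper(.036,40)
m.move_to([*b,.25],down(a))
m.servo_line([*b,.15]); m.servo_line([*b,.084],rate=.06)
print(m.get_position(),m.get_contact_force())
[0.6585426  0.0660341  0.08449504] [-0.59954979  0.01639373 -0.32218802]
0.009831926610461898 38.98546636104584 [-1.32804363  0.2021301   3.17822944]
0.13 [-2.3  1.3  4.8]
0.135 [-0.7  2.7  3.4]
0.14 [-1.2  3.3  4.4]
0.145 [-2.5  3.5  4.4]
0.15 [-2.1  4.6  3.1]
0.155 [-1.   4.6  4.1]
0.16 [-2.1  4.3  3.8]
0.165 [-0.4  5.7  2.4]
0.17 [ 14.9  10.9 -15.2]
[0.49624235 0.03501951 0.0845897 ] 0.009564755447240959 9.5167
```

```bash
python3 - <<'E'
from h import *
import pickle
u=np.array([.982,.188]); a=np.arctan2(u[1],u[0])
p=np.array(m.get_position()); p[:2]+=.003*u; m.servo_line(p,rate=.05)
hb=np.array(m.get_position())[:2]
m.command_gripper(.034,40); print(hb,m.get_position(),m.get_contact_force())
m.servo_line([*np.array(m.get_position())[:2],.19])
t=hb+.128*u
tcp=[*(t-.04*u),.30]
m.move_to(tcp,down(a)); m.command_gripper(.085)
c=cam('wrist'); save(c,'w_tin.png'); pickle.dump(c,open('wt.pkl','wb')); print('tin guess',t,proj(c,[*t,.094]))
m.move_to([.625,-.278,.25],down(a)); c=cam('wrist'); save(c,'w_lid.png'); pickle.dump(c,open('wl.pkl','wb'))
print(proj(c,[.625,-.278,.02]),proj(c,[.625,-.278,.068]),m.get_time())
i=cv2.hconcat([cv2.imread('pics/w_tin.png'),cv2.imread('pics/w_lid.png')])
cv2.imwrite('pics/w2.png',cv2.vconcat([cv2.imread('pics/w_tin.png')[0:300],cv2.imread('pics/w_lid.png')[0:300]]))
E
```

```text
[0.49967125 0.03571761] [0.49904473 0.03525687 0.08452129] [ 0.8144052  -0.5570649  -0.47744787]
tin guess [0.62536725 0.05978161] [355.24629885 178.8349717 ]
[317.22430433 175.503625  ] [317.31463619 184.87976843] 13.5833
```

View pics/w2.png

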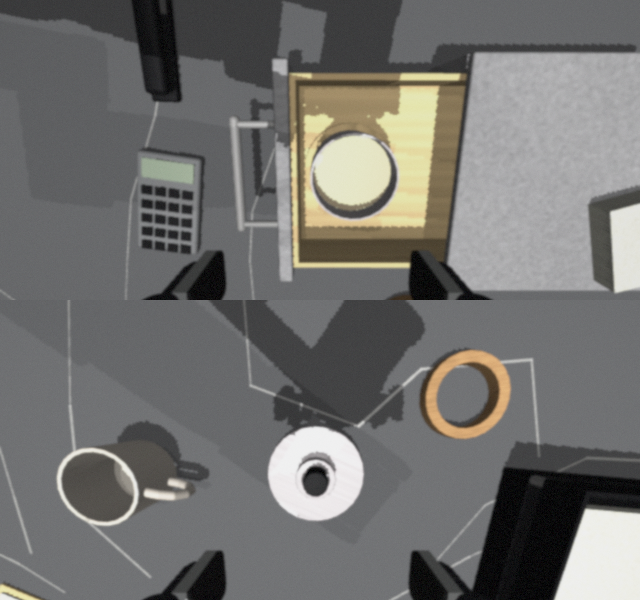

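The upper picture shows the drawer open with the tin mouth at about (354,174). The lower picture shows the lids at about (316,173), with the mug to the left and the tape to the upper right. I'll overlay model circles to refine both positions.

```bash
cat > ov.py <<'E'
from h import *
import pickle
def ov(c,img,xy,rz,z=5,box=60,sp=None):
    cx,cy=np.round(proj(c,[*xy,rz[0][1]])).astype(int)
    o=np.array([cx-box,cy-box]); i=cv2.resize(img[o[1]:o[1]+2*box,o[0]:o[0]+2*box],None,fx=z,fy=z,interpolation=cv2.INTER_CUBIC)
    if sp is not None: pass
    for r,h in rz:
        for t in np.linspace(0,2*np.pi,48,endpoint=False):
            q=((proj(c,[xy[0]+r*np.cos(t),xy[1]+r*np.sin(t),h])-o+.5)*z).astype(int); cv2.circle(i,tuple(map(int,q)),1,(0,0,255),-1)
    return i
E
python3 - <<'E'
from ov import *
wt=pickle.load(open('wt.pkl','rb'));wl=pickle.load(open('wl.pkl','rb'))
A=ov(wt,cv2.imread('pics/w_tin.png'),(.6254,.0598),[(.048,.094),(.0455,.094)],6.6)
# lid fit: white disc ellipse
im=cv2.imread('pics/w_lid.png'); g=cv2.cvtColor(im,cv2.COLOR_BGR2GRAY)
M=np.zeros_like(g); M[110:240,255:380]=(g[110:240,255:380]>150)*255
cs,_=cv2.findContours(M,cv2.RETR_EXTERNAL,cv2.CHAIN_APPROX_NONE); k=max(cs,key=cv2.contourArea); e=cv2.fitEllipse(k); print(e,pix(wl,*e[0],.020))
K=np.zeros_like(g);K[150:210,290:345]=(g[150:210,290:345]<45)*255
cs,_=cv2.findContours(K,cv2.RETR_EXTERNAL,cv2.CHAIN_APPROX_NONE); k=max(cs,key=cv2.contourArea); e2=cv2.fitEllipse(k); print(e2,pix(wl,*e2[0],.066))
B=ov(wl,im,pix(wl,*e[0],.020)[:2],[(.055,.020),(.013,.068)],6.6)
cv2.imwrite('pics/ov.png',cv2.resize(cv2.hconcat([A,B]),(800,400)))
E
```

```text
((315.2772521972656, 173.5289306640625), (93.47294616699219, 95.3146743774414), 91.26685333251953) [ 0.62237197 -0.27616382  0.02      ]
((313.65216064453125, 195.96157836914062), (27.273876190185547, 55.434566497802734), 5.468655109405518) [ 0.62362621 -0.29048952  0.066     ]
```

View pics/ov.png

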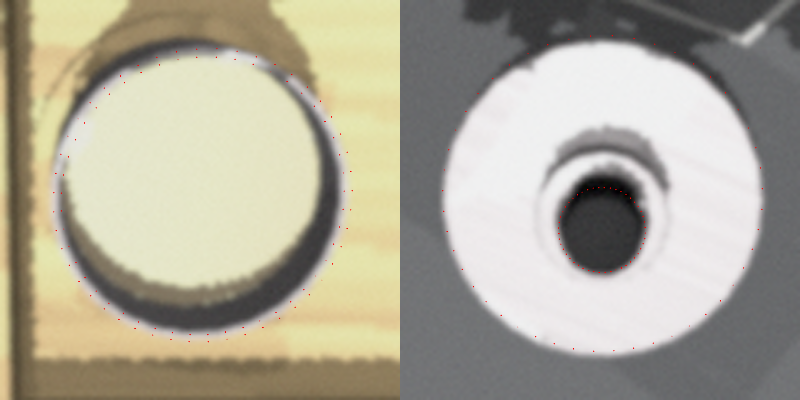

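The lid model fits the image well at (0.6224,-0.2762). The tin lies about (-0.5,-1.8) px from my guess. Next I grasp the knob.

```bash
python3 - <<'E'
from h import *
import pickle
wt=pickle.load(open('wt.pkl','rb')); u=np.array([.982,.188]); v=np.array([-.188,.982])
g=np.array([.6254,.0598]); q=proj(wt,[*g,.094])+[-.5,-1.8]; t=pix(wt,*q,.094)[:2]; print('tin',t,'rel guess u,v',(t-g)@u,(t-g)@v)
L=[.6224,-.2762]
m.command_gripper(.06,60)
m.servo_line([*L,.12]); m.servo_line([*L,.069],rate=.05); print(m.get_position(),m.get_contact_force())
m.command_gripper(0,60); print(m.get_width(),m.get_grip_force(),m.get_position(),m.get_contact_force())
m.servo_line([*L,.10],rate=.05); print(m.get_width(),m.get_contact_force(),m.get_torque())
m.servo_line([*L,.27],rate=.15)
c=cam('side'); save(c,'side1.png'); print(proj(c,[*L,.25]),m.get_time())
cv2.imwrite('pics/side1z.png',cv2.resize(cv2.imread('pics/side1.png')[130:330,280:500],None,fx=2.5,fy=2.5))
E
```

```text
tin [0.62443937 0.06161504] rel guess u,v -0.0006021153415394679 0.001962969316737339
[ 0.62267313 -0.27635     0.06939819] [-0.73541797 -0.31753146  0.49128487]
0.023977234712034775 59.080708622932434 [ 0.62276908 -0.27632423  0.06950037] [ 1.23693745 -0.49283213  3.38591021]
0.023877482987897995 [-0.15149151  0.62580932 -3.11663541] [ 0.01065339 -0.02363505  0.01477907]
[391.79664912 259.37954572] 18.6583
```

View pics/side1z.png

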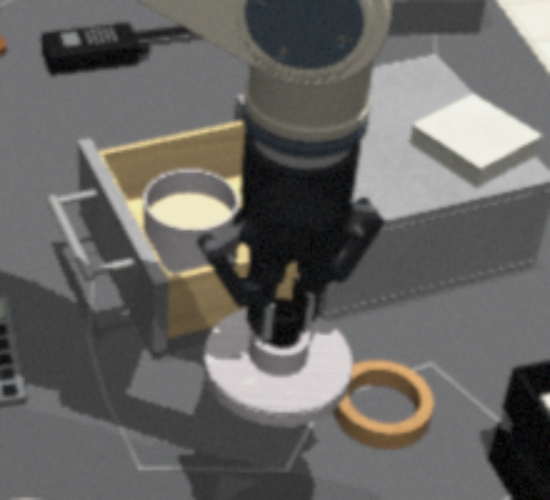

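The lids are held level and still nested. Next: carry them over and lower with force checks.

```bash
python3 - <<'E'
from h import *
t=np.array([.6247,.0614])
m.servo_line([*t,.27],rate=.2)
m.servo_line([*t,.178],rate=.1); m.hold(.3)
f0=np.array(m.get_contact_force()); print(f0)
for z in np.arange(.175,.146,-.003):
    m.servo_line([*t,z],rate=.03); f=np.array(m.get_contact_force())-f0; p=np.array(m.get_position()); print(round(z,4),p.round(4),f.round(1))
    if f[2]>6 or np.hypot(*f[:2])>10: break
print(m.get_width(),m.get_torque(),m.get_time())
E
```

```text
[ 0.8394887   0.94587525 -3.43467317]
0.175 [0.6245 0.0614 0.1747] [-0.7 -1.2  0.3]
0.172 [0.6245 0.0614 0.1717] [-0.7 -1.   1. ]
0.169 [0.6245 0.0614 0.1687] [-0.3 -0.8  0.7]
0.166 [0.6245 0.0614 0.1657] [-1.4 -2.   0.7]
0.163 [0.6245 0.0614 0.1627] [-1.  -0.8  0.9]
0.16 [0.6245 0.0614 0.1597] [-0.8 -1.4  0.8]
0.157 [0.6245 0.0614 0.1567] [-0.8 -1.6  0.6]
0.154 [0.6245 0.0614 0.1537] [-1.4 -1.1  0.6]
0.151 [0.6253 0.0615 0.1515] [ 0.2 -0.6  4.5]
0.148 [0.6276 0.0619 0.1514] [-0.3  0.  19.4]
0.024090046013662946 [ 0.14195012  0.36114488 -0.04948447] 24.3667
```

Contact came at exactly the expected seated height of 0.1515. I'll relax the push, release, and look from above.

```bash
python3 - <<'E'
from ov import *
t=np.array([.6247,.0614]); u=np.array([.982,.188])
m.servo_line([*t,.1513],rate=.02); m.hold(.2); print(m.get_position(),m.get_contact_force())
m.command_gripper(.06,60); m.hold(.3); print(m.get_position(),m.get_contact_force(),m.get_grip_force())
m.servo_line([*t,.2],rate=.05); m.servo_line([*t,.30],rate=.15); m.hold(.2)
c=cam('wrist'); save(c,'w3.png'); s=cam('side'); save(s,'s3.png')
im=cv2.imread('pics/w3.png')
A=ov(c,im,t,[(.055,.102),(.013,.15)],6,55); B=cv2.resize(cv2.imread('pics/s3.png')[160:270,320:430],(660,660),interpolation=cv2.INTER_CUBIC)
cv2.imwrite('pics/o3.png',cv2.resize(cv2.hconcat([A,B]),(800,400))); print(proj(c,[*t,.102]),m.get_time())
E
```

```text
[0.62504502 0.06145239 0.15148413] [1.43037776 0.43885743 4.90270354]
[0.62467699 0.06139767 0.15129236] [ 0.58348251 -1.04061038  0.54491696] 0.0
[318.75963394 180.80899338] 27.8667
```

View pics/o3.png

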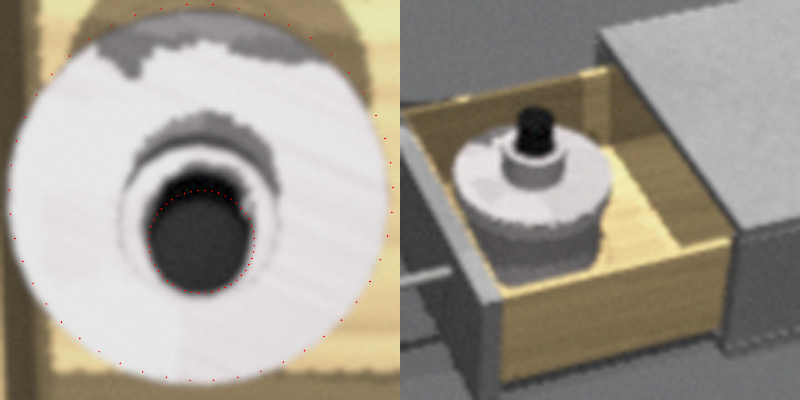

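The lids are seated, level and nested, and centred on the estimate within about 1 mm. Next I take the collar and lift slowly.

```bash
python3 - <<'E'
from ov import *
t=np.array([.6246,.0614])
m.command_gripper(.072,40)
m.servo_line([*t,.16],rate=.12); m.servo_line([*t,.126],rate=.04); print(m.get_position(),m.get_contact_force())
m.command_gripper(0,40); m.hold(.2); print(m.get_width(),m.get_grip_force(),m.get_contact_force(),m.get_torque())
for z in (.13,.14,.15,.16,.175,.19,.207):
    m.servo_line([*t,z],rate=.03); print(z,np.round(m.get_contact_force(),2),round(m.get_width(),4))
m.hold(.5)
s=cam('side'); save(s,'s4.png'); c=cam('scene'); save(c,'c4.png'); 
f=lambda n,p,P: (lambda q:cv2.resize(cv2.imread('pics/'+n)[q[1]-60:q[1]+60,q[0]-60:q[0]+60],(400,400),interpolation=cv2.INTER_CUBIC))(np.round(proj(p,P)).astype(int))
cv2.imwrite('pics/o4.png',cv2.hconcat([f('s4.png',s,[*t,.14]),f('c4.png',c,[*t,.14])])); print(m.get_position(),m.get_time())
E
```

```text
[0.62477629 0.06141628 0.12620424] [0.11710136 0.18308    0.95082978]
0.04211456939841017 41.118944585323334 [-1.0226963   0.00828009  5.66547529] [ 0.01126915  0.01289113 -0.04336495]
0.13 [-1.16 -0.66 -1.27] 0.042
0.14 [ 0.02  0.13 -1.6 ] 0.042
0.15 [ 0.08 -0.37 -1.47] 0.042
0.16 [-0.11 -1.53 -0.19] 0.0426
0.175 [ 0.85  0.22 -1.09] 0.0423
0.19 [ 0.17  0.2  -0.57] 0.0426
0.207 [ 0.31  0.45 -0.99] 0.0425
[0.62458688 0.06139122 0.20696029] 35.3917
```

View pics/o4.png

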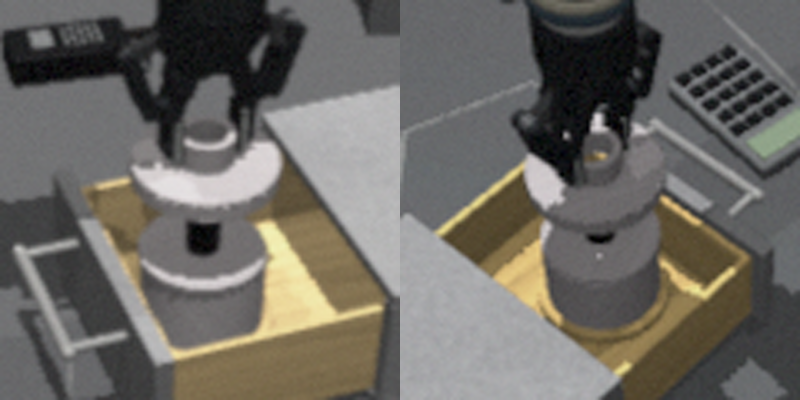

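The outer lid is off and held, and the inner lid is still seated. The lid might be slightly tilted, so I overlay its model for a check.

```bash
python3 - <<'E'
from ov import *
t=np.array([.6246,.0614]); O=[]
for n in('side','scene'):
    c=cam(n); save(c,n+'5.png')
    O.append(ov(c,cv2.imread(f'pics/{n}5.png'),t,[(.055,.183),(.055,.167),(.022,.207),(.049,.099),(.013,.150)],7,40))
cv2.imwrite('pics/o5.png',cv2.resize(cv2.hconcat(O),(800,400)))
E
```

```text
(no output)
```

View pics/o5.png

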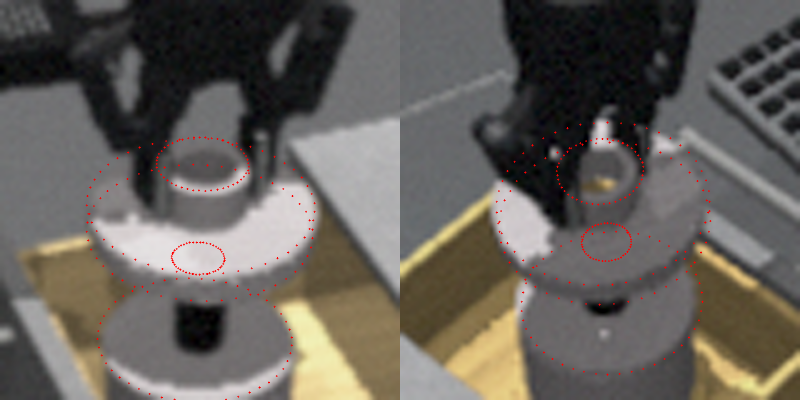

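Both lids match the level model in both views, with the outer lid's lower edge at about 73 mm above the rim. Handing in.

```bash
python3 -c "
from rig import manip as m
print(m.get_grip_force(),m.get_time(),m.sign_off())"
```

```text
the job is handed in; nothing more can be done
40.63665898516774 35.4917 None
```

I handed the job in at 35.5 s, with the drawer pulled open to its stop, the inner lid seated in the tin, and the outer lid held level about 73 mm above the rim; the rig gave no verdict back.

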